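# Open the dust port and start the extractor

### The job

Before carving, get the dust extraction going: with your fingertips push the sliding gate of the bench's dust port fully open by its upright lip, then gently press the square push-button all the way down to start the extractor and let it come back up. Leave the other three buttons and the things on the bench alone, pick nothing up, and draw the hand clear.

Things in the scene. Friction and masses are not known exactly. Their poses are not given: they have to be found in the camera images.
- gate: Fixed, level dust port: grey-painted frame, 134 mm along its x, from -80 to +150 mm along its y; origin on the bench at the centre line. Side rails 12 mm high, inner faces at x = +-53 mm; floor between 3 mm high with a dark grille that the steel sliding gate covers when shut. The gate opens along the frame's own +y (yaw within 0.25 rad). No cross bar at the -y end: fingers can start beyond it.
- lip (a point): Middle of the flat upright push face of the gate's steel lip (faces the frame's -y; 30 mm above the bench; moves with the gate). The lip is 80 mm wide along the frame's x, its face spans 8 to 48 mm above the bench, and its back slopes down at 45 degrees for 40 mm towards +y.
- blade (a joint): Gate travel in m: 0 = shut, 0.100 = fully open, against the stop. It starts between 0 and 0.03. Takes about 3 N to slide and stays where it is left.
- panel: Dark steel mounting plate of the extractor's switches, 100 mm (its x) by 270 mm (its y), 10 mm thick, fixed, level; origin at the middle of its underside. Four grey switch boxes (62 x 56 mm, tops 44 mm above the bench) stand in a row along its y at 64 mm pitch, each with one black push-button on top; the order of the four changes.
- square_top (a point): Centre of the top of the square push-button (cap 30 x 30 mm, turned with the plate), 58 mm above the bench when up. This one starts the extractor. It is pressed straight down.
- square (a joint): Travel of the square button in m: 0 = up, 0.008 = fully down. It springs back; 1.7 N to start moving, 6 N fully down.
- round_top (a point): Centre of the top of another push-button, with a round cap 22 mm across, 58 mm above the bench. Must be left alone.
- round (a joint): Travel of that button in m: 0 = up, 0.008 = fully down; same spring as the square one.
- mushroom_top (a point): Centre of the top of another push-button, with a wide mushroom cap 42 mm across, 58 mm above the bench. Must be left alone.
- mushroom (a joint): Travel of that button in m: 0 = up, 0.008 = fully down; same spring as the square one.
- bar_top (a point): Centre of the top of another push-button, with a narrow bar cap 42 x 13 mm, 58 mm above the bench. Must be left alone.
- bar (a joint): Travel of that button in m: 0 = up, 0.008 = fully down; same spring as the square one.
- tin: Low round wax tin with a paper label, 58 mm across, 42 mm tall; loose; origin at the middle of its underside. A bystander, to be left where it is.
- owl: Small carved wooden owl, 52 mm across, 84 mm tall; loose; origin at the middle of its underside. A bystander, to be left where it is.
- brush: Flat brush with a wooden handle, about 200 mm long, lying flat; loose; origin within it, on its long axis, at bench height. A bystander, to be left where it is.
- gouge: Carving gouge, wooden handle and steel blade, about 250 mm long, lying flat; loose; origin within it, on its long axis, at bench height. A bystander, to be left where it is.
- mallet: Wooden mallet lying on its side, head 76 mm across, about 260 mm long; loose; origin within it, on its long axis, at bench height. A bystander, to be left where it is.
- sander: Cork sanding block, 65 x 110 x 35 mm; loose; origin at the middle of its underside. A bystander, to be left where it is.
- glue: Glue bottle, 60 mm across, 150 mm tall, standing; loose; origin at the middle of its underside. A bystander, to be left where it is.

How it is judged (in metres and radians):
On the way, in this order (a step that is already met when the one before it is completed fails the run):
1. the gate is pushed open (at least 90 of its 100 mm) (value of joint blade above 0.09 m), for 0.1 s.
2. the square button is pressed down (at least 6 of its 8 mm) (value of joint square above 0.006 m), for 0.02 s.
At the end, for the whole second after the job is handed in: The gate stands at least 90 mm of its 100 mm open and at rest, all four buttons are up (within 1.5 mm), and every loose thing is at rest within 30 mm of where it was (value of joint blade above 0.09 m and velocity of joint blade below 0.005 m/s and value of joint each of square, round, mushroom, bar below 0.0015 m and distance of each of tin, owl, brush, gouge, mallet, sander, glue from where it was at the start of the episode below 0.03 m and linear speed of each of tin, owl, brush, gouge, mallet, sander, glue below 0.02 m/s); the robot touches nothing.
It fails at once if one of the other three buttons is pressed by more than 2 mm (value of joint any of round, mushroom, bar above 0.002 m).
It fails at once if the square button is pressed (over 3 mm) while the gate is less than 80 mm open (value of joint square above 0.003 m and value of joint blade below 0.08 m).
It fails at once if the square button is pressed hard (over 40 N) (contact force between square and anything else above 40 N).
It fails at once if a loose thing is lifted, carried or shoved by more than 30 mm (distance of any of tin, owl, brush, gouge, mallet, sander, glue from where it was at the start of the episode above 0.03 m).
It fails at once if the owl, the wax tin or the glue bottle is tipped over (angle between any of tin, owl, glue's own z axis and vertical above 0.5 rad).
It also fails if it takes over 54 s, if anything falls off the work surface, if the arm or the gripper's body presses on something with over 40 N, if the wrist force passes 120 N, or if a joint passes its speed limit or range.

### The arm

A 6-joint arm with a two-finger parallel gripper is mounted at the origin on the work surface. World frame = base frame: x ahead of the robot, y to its left, z up, the work surface at z = 0. Lengths are in m, angles in degrees, forces in N, time in s.
With the tool pointing down it reaches from about 0.35 to 0.975 m from the base axis. Payload 17.4 kg.
Tool frame: the origin (TCP) lies at the very end of the fingers, on their centre line; the grasp point (between the pads) lies 19 mm behind it (manip.tcp_to_grasp is the distance from the TCP to the grasp point, in m); z points along the fingers, x is the direction in which the jaws open and shut, and the axes are right-handed (so a half turn about z gives the same grasp; the last joint's range is limited). The gripper opens to 85 mm and grips with 20 to 120 N. Pads are 22 mm wide; open, the fingers measure 114 mm over their backs; the gripper's body (76 mm by 85 mm) begins 54 mm behind the grasp point. The pads swing forward as they close: fully open they stand 13 mm farther back than shut.
Start: joints at [63.667, 6.646, 82.598, -0, 90.757, -2.166], TCP at [0.276, 0.616, 0.195] pointing down, gripper open.
Joint ranges: [-162.19, 162.19], [-47.58, 125.68], [4.15, 143.07], [-65.23, 245.23], [0.69, 171.88], [-170.13, 170.13]. Speed limits (degrees/s): [108.29, 108.29, 127.2, 180, 180, 180].

### API

Orientations are given as [roll, pitch, yaw] about the fixed x, y, z axes, in that order (R = Rz(yaw) Ry(pitch) Rx(roll)).
In Python, from plant import manip gives the robot as it stands.
- The arm moves only by the tool move_arm, never from a script. Its argument "moves" is a list of rows, each a list of 3 entries, a list of its own where there are three numbers: the shift along the tool's x, y, z in units of 0.1 m (1.0 is 0.1 m), then the turn about the tool's z in units of 90 degrees (1.0 is 90 degrees), then the gripper command: -1 is shut, 1 is fully open, values between are in proportion. In form: [[[tx, ty, tz], roll, fingers], ...]. A call has exactly 5 rows; each row is the pose to reach, as a shift and turn from the pose commanded when the call began, along the tool's axes at that moment; what a row does not reach only later rows make up. A row lasts 1/8 s, in which the tool goes at most 62.5 mm and 10.7 degrees, less where a joint would pass 70% of its speed; a pose out of reach is approached as far as the arm can. A call with a number of a shift or a turn outside -1 to 1 is refused whole. A call with a gripper value outside its range is refused whole. The fingers move at their own pace and stop on an object; "squeeze" is the grip in N (left out, the last holds). Time passes only in rows, so rows that repeat a pose let the fingers close, or fill a call up. It gives the time, the measured TCP pose, the force and the opening at its end, in the units of the state.
- manip.read_state(): the state, without advancing time (a new reading comes with each control period).
- manip.camera(name): name is "scene" or "top" or "wrist"; returns a dict with "frame" (384x512x3 uint8, red, green, blue), "fovy" (degrees; the focal length in pixels is half the picture's height over the tangent of half this angle, whatever the lens; pixels are square), "cx", "cy" (the principal point, pixels), "dist" ([k1, k2, p1, p2, k3] as OpenCV has them; the pictures are not rectified), "rvec" (rotation vector, rad) and "tvec" (3), from world to camera coordinates, as OpenCV has them; the wrist camera has in their place "tool_from_camera" (4x4, takes a point from camera to tool coordinates, whose origin is the TCP and whose axes are the tool frame's). Camera axes: x right, y down, z forward; pixel columns grow to the right and rows downward; lengths in m; the calibration is good to about 2 mm. A picture is of the moment at which its call begins: read the wrist's pose just before it. There is no depth.
- manip.close_job(): hands the job in, once; it reports no verdict.
Trained networks look in the newest picture that a camera, given by its name, has taken for a name from the list of things; names that differ only in an ending like _2 or _b are one class to them, and where a whole thing is asked for, a point or a joint stands for the part that bears it (a point fixed in the world has none). Each returns a list of dicts, best first, with "score" (0 to 1); they miss things now and then, are a little off and sometimes report something else, mostly with a low value. They report only what shows in the picture. A call takes as long as a camera call.
- manip.search_frame(camera, target): "position" ([row, column] in pixels, amid what is visible of it).
- manip.mark_of(camera, target): "position" ([row, column] in pixels: a listed point, or the origin of a listed thing).
The state is a dict: "time_s": time; "qpos": joint angles; "qvel": joint speeds; "joint_torque": joint torques, N m; "position": TCP position; "tool_rot": TCP orientation; "contact_force": force on the tool from outside, world axes, zero at the start; "wrist_torque": the same for the moment, N m; "width": finger opening in m.
Only numpy, scipy, OpenCV 4.12 (cv2) and the standard library are available. Lean on these libraries where they do the work, as an engineer would, in place of code of your own. Each camera call takes 0.05 s, during which the arm holds its last target. There are 200 camera calls.

## Working session

There is one attempt and no reset: what is moved stays moved. The work goes in short steps, Python scripts to look and compute and a tool call to move; the robot and the scene stay as the last step left them, time stands still between calls to the robot, and variables do not carry over. Pictures are saved under pics/ and viewed, about 8 in all and at most 12, crops included, and the job is handed in when it is done.

Besides the shell and the picture viewer there is one more tool, called after "Request:" by a JSON object that holds its "method" and its "body", one argument or row to a line. move_arm: Moves the arm, as the interface text tells. Its arguments: {"type":"object","properties":{"moves":{"type":"array"},"squeeze":{"type":"number"}},"required":["moves"]}

```bash
mkdir -p pics; cat > h.py <<'E'
import numpy as np,cv2
from scipy.spatial.transform import Rotation as R
from plant import manip
def K(c):
    f=192/np.tan(np.radians(c['fovy'])/2); return np.array([[f,0,c['cx']],[0,f,c['cy']],[0,0,1.]])
def ext(c,st=None):
    if 'rvec' in c:
        Rm=cv2.Rodrigues(np.array(c['rvec'],float))[0]; return Rm,np.array(c['tvec'],float).ravel()
    T=np.eye(4);T[:3,:3]=R.from_euler('xyz',st['tool_rot'],degrees=True).as_matrix();T[:3,3]=st['position']
    M=np.linalg.inv(T@np.array(c['tool_from_camera'])); return M[:3,:3],M[:3,3]
def ray(c,rc,z,st=None):
    Rm,t=ext(c,st)
    u=cv2.undistortPoints(np.array([[[rc[1],rc[0]]]],float),K(c),np.array(c['dist'],float)).ravel()
    d=Rm.T@np.array([u[0],u[1],1]);o=-Rm.T@t
    return o+d*(z-o[2])/d[2]
def proj(c,P,st=None):
    Rm,t=ext(c,st)
    return cv2.projectPoints(np.array(P,float).reshape(-1,1,3),cv2.Rodrigues(Rm)[0],t,K(c),np.array(c['dist'],float))[0][:,0,:]
Z=dict(lip=.03,square_top=.058,round_top=.058,mushroom_top=.058,bar_top=.058,gate=0,panel=0,tin=0,owl=0,brush=0,gouge=0,mallet=0,sander=0,glue=0)
def look(cam,names=Z,save=None):
    st=manip.read_state();c=manip.camera(cam)
    if save: cv2.imwrite('pics/'+save,c['frame'][:,:,::-1])
    for n in names:
        for d in manip.mark_of(cam,n)[:2]:
            print(cam,n,round(d['score'],2),np.round(d['position'],1),np.round(ray(c,d['position'],Z[n],st),4))
    return c,st
E
python3 - <<'E'
from h import *
s=manip.read_state();print(s)
look('top',save='top.png');look('scene',save='scene.png')
a=cv2.imread('pics/top.png');b=cv2.imread('pics/scene.png')
cv2.imwrite('pics/top2.png',cv2.resize(a,(800,600)))
print(manip.read_state()['time_s'])
E
```

```text
{'time_s': 0.0, 'qpos': array([ 6.36666125e+01,  6.67603072e+00,  8.26342617e+01,  2.56904315e-03,
        9.07578447e+01, -2.16624959e+00]), 'qvel': array([ 0.0305811 , -0.03791691,  0.05353097,  0.0545892 ,  0.01759438,
        0.0691013 ]), 'joint_torque': array([ 4.70711311e-03, -7.32011032e+01, -6.32477617e+01,  2.77936051e-04,
        6.56492266e-03, -2.54774847e-05]), 'position': array([0.27624376, 0.61563574, 0.19445586]), 'tool_rot': array([-1.79994857e+02,  6.79913770e-02,  6.58328976e+01]), 'contact_force': array([-0.14770693, -0.31160802,  0.03564404]), 'wrist_torque': array([ 0.01106336,  0.03250349, -0.02905717]), 'width': 0.08571419456561706}
top lip 0.63 [220.8 174.1] [0.52   0.2048 0.03  ]
top square_top 0.48 [229.3 340.3] [ 0.4944 -0.251   0.058 ]
top round_top 0.71 [132.4 252.2] [ 0.7682 -0.0121  0.058 ]
top round_top 0.46 [227.3 315.1] [ 0.4999 -0.1824  0.058 ]
top mushroom_top 0.51 [227.3 294.9] [ 0.4999 -0.1275  0.058 ]
top bar_top 0.44 [230.4 365.7] [ 0.4912 -0.3206  0.058 ]
top bar_top 0.44 [231.6 321.9] [ 0.4882 -0.2006  0.058 ]
top gate 0.85 [220.8 156.6] [0
[... 754 characters left out ...]
2.6 205.7] [ 0.5098 -0.129   0.058 ]
scene bar_top 0.4 [175.3 141.4] [ 0.4897 -0.3133  0.058 ]
scene gate 0.73 [174.5 331.4] [0.5292 0.2542 0.    ]
scene gate 0.71 [208.6 389.4] [0.6827 0.3848 0.    ]
scene tin 0.92 [177.4 256.2] [0.5033 0.0218 0.    ]
scene owl 0.55 [209.1 262. ] [0.6235 0.0173 0.    ]
scene brush 0.66 [243.  186.1] [ 0.7007 -0.206   0.    ]
scene gouge 0.73 [232.5 315. ] [0.7256 0.1474 0.    ]
scene mallet 0.92 [259.  264.6] [ 0.7832 -0.0057  0.    ]
scene mallet 0.29 [208.8 258.8] [0.6209 0.0084 0.    ]
scene sander 0.77 [207.8 388.7] [0.6796 0.3839 0.    ]
scene sander 0.3 [174.1 206.2] [ 0.4653 -0.128   0.    ]
scene glue 0.81 [251.9 112.9] [ 0.6969 -0.4015  0.    ]
1.5
```

View pics/top2.png

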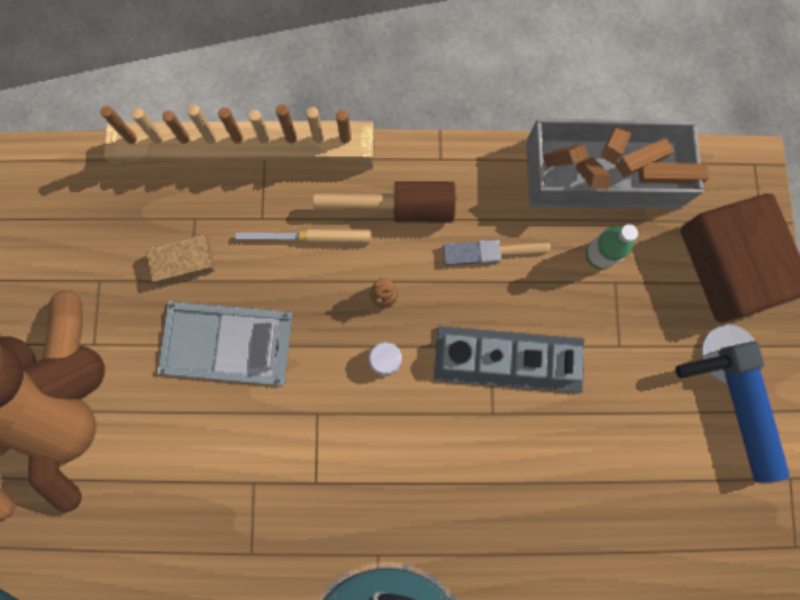

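```bash
python3 - <<'E'
import cv2,numpy as np
a=cv2.imread('pics/top.png');b=cv2.imread('pics/scene.png')
x=cv2.resize(a[170:270,110:250],(560,400),interpolation=cv2.INTER_CUBIC)[:, :]
y=cv2.resize(a[185:270,270:390],(560,397),interpolation=cv2.INTER_CUBIC)
cv2.imwrite('pics/crop.png',cv2.resize(np.vstack([x,y]),(420,600)))
E
```

```text
(no output)
```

View pics/crop.png

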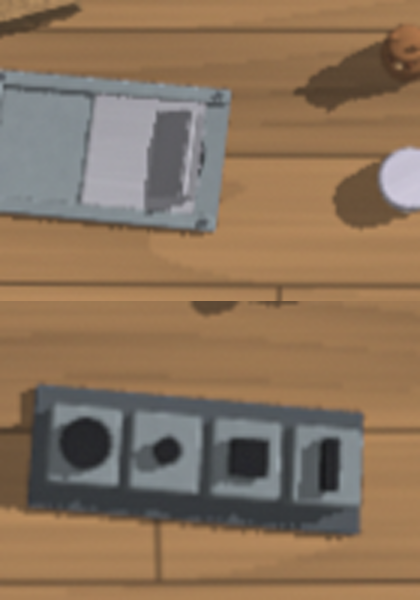

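The top view shows the gate at left, around (225,345) of 800x600. Its lip is near (272,345) and its open end faces the tin at (385,358). The buttons left to right are mushroom, round, square (533,358) and bar. The lay figure lies under the start pose, so I'll check its height next.

```bash
python3 - <<'E'
from h import *
b=cv2.imread('pics/scene.png');cv2.imwrite('pics/scene2.png',cv2.resize(b,(800,600)))
c=manip.camera('top')
for n,p,z in [('oTL',(303,168),.012),('oBL',(378,160),.012),('TR',(312,291),.012),('BR',(385,283),.012),('liptopT',(323,278),.048),('liptopB',(373,270),.048),
 ('sq',(358,533),.058),('mush',(351.5,460),.058),('round',(355,497),.058),('bar',(362,569),.058)]:
    print(n,np.round(ray(c,np.array(p)/1.5625,z),4))
E
```

```text
oTL [0.5987 0.4033 0.012 ]
oBL [0.4614 0.4091 0.012 ]
TR [0.5826 0.1755 0.012 ]
BR [0.4502 0.186  0.012 ]
liptopT [0.5569 0.1923 0.048 ]
liptopB [0.4692 0.2034 0.048 ]
sq [ 0.4949 -0.2532  0.058 ]
mush [ 0.5062 -0.1263  0.058 ]
round [ 0.5001 -0.1905  0.058 ]
bar [ 0.4878 -0.3162  0.058 ]
```

View pics/scene2.png

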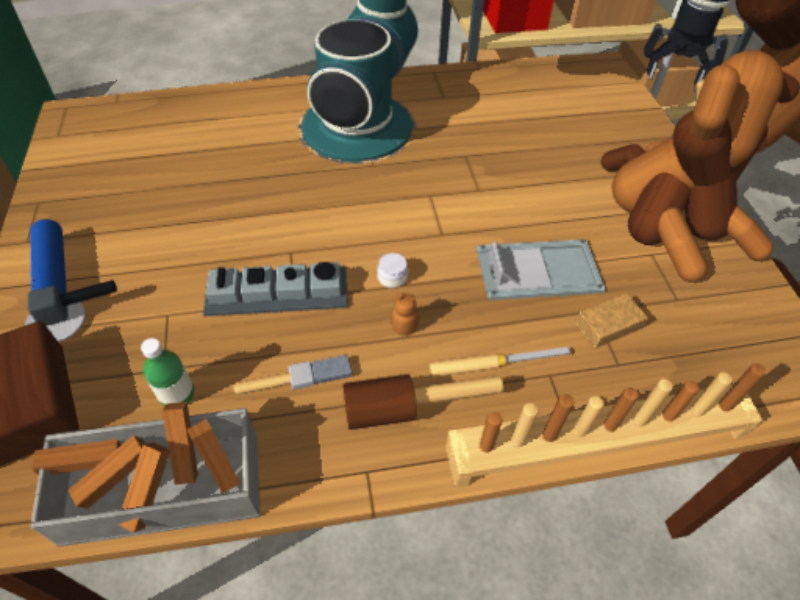

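The lay figure sits close to the start pose. I'll triangulate a few of its extremities to plan a safe way out.

```bash
python3 - <<'E'
from h import *
t=manip.camera('top');s=manip.camera('scene')
def tri(a,b):
    L=[]
    for c,p in((t,a),(s,b)):
        Rm,tt=ext(c);u=cv2.undistortPoints(np.array([[[p[0],p[1]]]],float)/1.5625,K(c),np.array(c['dist'],float)).ravel()
        L.append((-Rm.T@tt,Rm.T@np.array([u[0],u[1],1])))
    (o1,d1),(o2,d2)=L
    k=np.linalg.lstsq(np.c_[d1,-d2],o2-o1,rcond=None)[0]
    return np.round([o1+k[0]*d1,o2+k[1]*d2],3)
print('paw',tri((68,500),(610,160)));print('leg+x',tri((65,300),(690,270)));print('knee',tri((85,372),(730,260)))
print('knee2',tri((60,425),(650,225)))
for z in(.3,.4,.5):print(z,np.round(ray(s,np.array((10,730))/1.5625,z),3))
print(np.round(proj(s,manip.read_state()['position'])*1.5625), np.round(proj(t,manip.read_state()['position'])*1.5625))
E
```

```text
paw [[0.246 0.559 0.018]
 [0.247 0.561 0.018]]
leg+x [[0.6   0.589 0.031]
 [0.599 0.583 0.027]]
knee [[ 0.478  0.6   -0.095]
 [ 0.545  0.729 -0.028]]
knee2 [[ 0.374  0.635 -0.08 ]
 [ 0.375  0.638 -0.078]]
0.3 [0.116 0.815 0.3  ]
0.4 [0.303 0.66  0.4  ]
0.5 [0.49  0.505 0.5  ]
[[664. 100.]] [[-25. 493.]]
```

Request:
{"method": "move_arm", "body": {
  "moves": [
    [[-0.4, 0.2, -0.4], 0.1, -1],
    [[-0.91, 0.41, -0.5], 0.2, -1],
    [[-0.91, 0.41, -0.5], 0.3, -1],
    [[-0.91, 0.41, -0.5], 0.4, -1],
    [[-0.91, 0.41, -0.5], 0.5, -1]
  ]
}}

```text
time_s: 2.28
position: [0.2765, 0.5159, 0.2454]
tool_rot: [-180.0, -0.0, 20.5]
contact_force: [0.6, -0.7, -0.8]
width: 0.0001
```

Request:
{"method": "move_arm", "body": {
  "moves": [
    [[-0.1, 0.5, 0], 0.1, -1],
    [[-0.15, 1.0, 0], 0.2, -1],
    [[-0.15, 1.0, 0], 0.273, -1],
    [[-0.15, 1.0, 0], 0.273, -1],
    [[-0.15, 1.0, 0], 0.273, -1]
  ]
}}

```text
time_s: 2.9
position: [0.2979, 0.4175, 0.2451]
tool_rot: [180.0, 0.0, -3.6]
contact_force: [1.0, -0.5, 0.1]
width: 0.0
```

Request:
{"method": "move_arm", "body": {
  "moves": [
    [[0.2, 0.5, 0], 0, -1],
    [[0.5, 1.0, 0], 0, -1],
    [[0.8, 1.0, 0], 0, -1],
    [[0.8, 1.0, 0], 0, -1],
    [[0.8, 1.0, 0], 0, -1]
  ]
}}

```text
time_s: 3.52
position: [0.371, 0.3126, 0.245]
tool_rot: [180.0, 0.0, -3.6]
contact_force: [-0.2, 0.6, 0.1]
width: 0.0
```

Request:
{"method": "move_arm", "body": {
  "moves": [
    [[0.2, 0.5, 0], 0, -1],
    [[0.5, 1.0, 0], 0, -1],
    [[1.0, 1.0, 0], 0, -1],
    [[1.0, 1.0, 0], 0, -1],
    [[1.0, 1.0, 0], 0, -1]
  ]
}}

```text
time_s: 4.15
position: [0.464, 0.2066, 0.245]
tool_rot: [180.0, 0.0, -3.7]
contact_force: [-0.1, 1.2, 0.5]
width: -0.0001
```

Request:
{"method": "move_arm", "body": {
  "moves": [
    [[0.3, 0.3, 0], 0, -1],
    [[0.56, 0.6, 0.3], 0, -1],
    [[0.56, 0.6, 0.6], 0, -1],
    [[0.56, 0.6, 0.6], 0, -1],
    [[0.56, 0.6, 0.6], 0, -1]
  ]
}}

```text
time_s: 4.78
position: [0.5164, 0.1433, 0.1869]
tool_rot: [-180.0, -0.1, -3.6]
contact_force: [0.1, 0.6, 0.3]
width: 0.0004
```

```bash
python3 - <<'E'
from h import *
c,s=look('wrist',['lip','gate','tin'],'w1.png');print(s['position'],s['tool_rot'])
f=c['frame'][:,:,::-1].copy()
fr=np.array([.521,.2585,0]);a=np.radians(-3.8);X=np.array([np.cos(a),np.sin(a),0]);Y=np.array([-np.sin(a),np.cos(a),0])
for x in(-.067,.067):
  for y in(-.08,.15):
    p=proj(c,fr+x*X+y*Y+[0,0,.012],s)[0]; print(x,y,p.round(1))
    if abs(p).max()<2000: cv2.circle(f,tuple(int(v) for v in p),3,(0,0,255),-1)
p=proj(c,[.518,.2,.03],s)[0];cv2.circle(f,tuple(int(v) for v in p),3,(0,255,0),-1)
cv2.imwrite('pics/w1b.png',f)
E
```

```text
wrist lip 0.75 [125.1 258.6] [0.5195 0.2023 0.03  ]
wrist gate 0.68 [ 73.6 255.4] [0.5194 0.2621 0.    ]
[0.5163512  0.14332003 0.18690921] [-1.79970416e+02 -8.91348019e-02 -3.64988417e+00]
-0.067 -0.08 [202.9 144. ]
-0.067 0.15 [195.1 -67.7]
0.067 -0.08 [310.6 144.3]
0.067 0.15 [319.2 -67.3]
```

View pics/w1b.png

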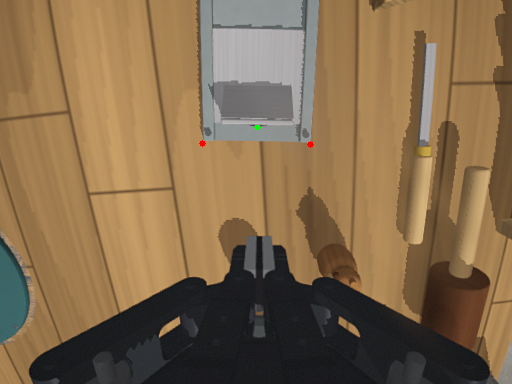

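The wrist view shows the frame squarely aligned: its end corners are at (203,143) and (310,143), and the lip at about (257,125) is centred ahead of the fingers. Next I descend beyond the open end.

Request:
{"method": "move_arm", "body": {
  "moves": [
    [[0, 0, 0.3], 0, -1],
    [[0, 0, 0.7], 0, -1],
    [[0, 0, 1.0], 0, -1],
    [[0, 0, 1.0], 0, -1],
    [[0, 0, 1.0], 0, -1]
  ]
}}

```text
time_s: 5.6
position: [0.5173, 0.1427, 0.087]
tool_rot: [-180.0, -0.1, -3.7]
contact_force: [0.3, -0.3, 0.7]
width: -0.0002
```

Request:
{"method": "move_arm", "body": {
  "moves": [
    [[0, 0, 0.3], 0, -1],
    [[0, 0, 0.5], 0, -1],
    [[0, 0, 0.63], 0, -1],
    [[0, 0, 0.63], 0, -1],
    [[0, 0, 0.63], 0, -1]
  ]
}}

```text
time_s: 6.22
position: [0.5171, 0.1425, 0.0231]
tool_rot: [-180.0, -0.1, -3.7]
contact_force: [0.7, 0.2, 0.8]
width: 0.0
```

Request:
{"method": "move_arm", "body": {
  "moves": [
    [[0, -0.15, 0], 0, -1],
    [[0, -0.3, 0], 0, -1],
    [[0, -0.45, 0], 0, -1],
    [[0, -0.6, 0], 0, -1],
    [[0, -0.75, 0], 0, -1]
  ]
}}

```text
time_s: 6.85
position: [0.5215, 0.2185, 0.0222]
tool_rot: [180.0, 0.0, -3.7]
contact_force: [0.5, 0.2, 0.2]
width: -0.0
```

Request:
{"method": "move_arm", "body": {
  "moves": [
    [[0, -0.08, 0], 0, -1],
    [[0, -0.16, 0], 0, -1],
    [[0, -0.24, 0], 0, -1],
    [[0, -0.32, 0], 0, -1],
    [[0, -0.4, 0], 0, -1]
  ]
}}

```text
time_s: 7.48
position: [0.5242, 0.2576, 0.0222]
tool_rot: [180.0, -0.0, -3.7]
contact_force: [0.3, -0.7, -0.3]
width: -0.0
```

```bash
python3 - <<'E'
from h import *
c,s=look('wrist',['lip','gate'],'w2.png');look('top',['lip'],'t2.png');look('scene',['lip'],'s2.png')
b=cv2.imread('pics/s2.png')[120:230,250:420];cv2.imwrite('pics/s2b.png',np.vstack([cv2.resize(b,(512,330)),cv2.imread('pics/w2.png')[:260]]))
print(s['position'],s['contact_force'])
E
```

```text
wrist gate 0.94 [212.5 256. ] [0.5217 0.2588 0.    ]
top lip 0.78 [221.5 176.4] [0.5181 0.1983 0.03  ]
scene lip 0.74 [231.9 316.7] [0.742  0.1433 0.03  ]
scene lip 0.68 [168.8 315.1] [0.5233 0.199  0.03  ]
[0.52416609 0.25757772 0.02222415] [ 0.26713895 -0.6924195  -0.34669538]
```

View pics/s2b.png

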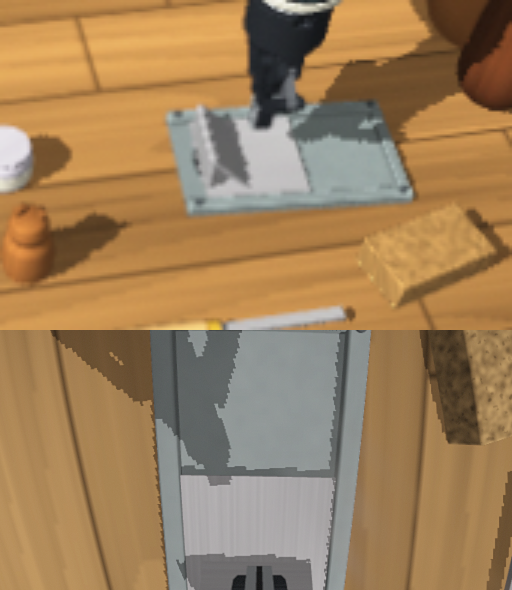

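```bash
python3 - <<'E'
from h import *
s=manip.read_state();print(s['time_s'],s['position'],s['qpos'],s['width'])
print(s['joint_torque'],s['contact_force'])
outs=[]
for cam in('scene','top','wrist'):
    c=manip.camera(cam)
    f=cv2.cvtColor(c['frame'],cv2.COLOR_RGB2BGR)
    P=s['position']
    for i,z in enumerate((0,.05,.1)):
        p=proj(c,P+[0,0,z],s)[0];print(cam,z,p.round(1));cv2.circle(f,tuple(int(v) for v in p),1,[(0,0,255),(0,255,0),(255,0,0)][i],-1)
    if cam!='wrist':
        p=proj(c,P,s)[0].astype(int);f=f[max(0,p[1]-70):p[1]+50,p[0]-80:p[0]+80]; f=cv2.resize(f,(400,290))
    else: f=cv2.resize(f,(400,300))
    outs.append(f)
q=np.vstack([np.hstack(outs[:2]),np.hstack([outs[2],np.zeros((300,400,3),np.uint8)])])
cv2.imwrite('pics/chk.png',q)
E
```

```text
7.825 [0.52408746 0.25695706 0.02220763] [ 2.36159541e+01  1.15846591e+00  1.04838923e+02 -2.63610965e-03
  7.40035473e+01  2.73659572e+01] 0.00013759863289946
[ 1.88370994e-01 -6.00466061e+01 -5.84631622e+01  3.95979834e-03
 -2.54534198e-04 -1.19579810e-03] [ 0.69276508  0.37119086 -1.20877648]
scene 0 [333.  168.4]
scene 0.05 [336.  157.2]
scene 0.1 [339.1 145.3]
top 0 [156.1 219.6]
top 0.05 [152.  217.5]
top 0.1 [147.4 215.1]
wrist 0 [259.4 225.3]
wrist 0.05 [259.6 262.9]
wrist 0.1 [259.8 335.6]
```

View pics/chk.png

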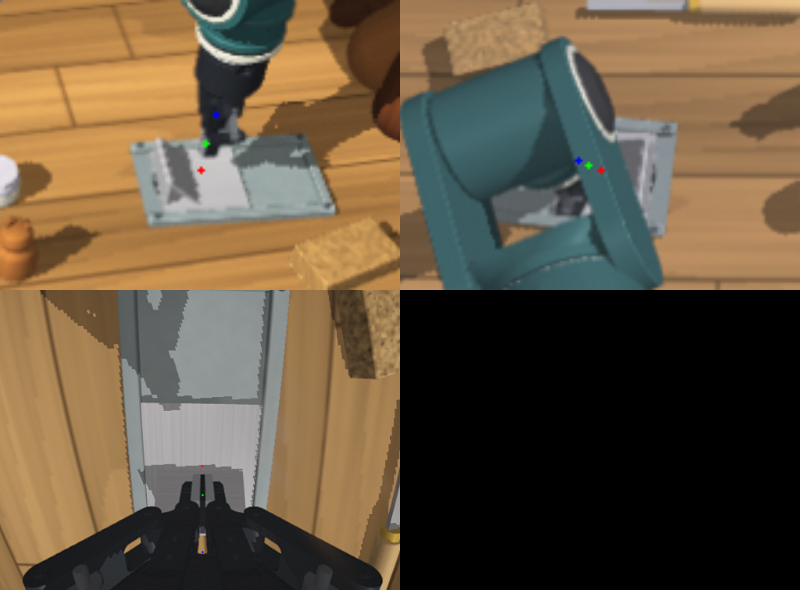

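The lip hasn't moved. The scene view and the wrist view both put the visible fingertips about 25–30 mm above the reported TCP, so they passed over the 48 mm lip. I'll lift, go back, and descend lower.

Request:
{"method": "move_arm", "body": {
  "moves": [
    [[0, 0, -0.3], 0, -1],
    [[0, 0, -0.5], 0, -1],
    [[0, 0.3, -0.5], 0, -1],
    [[0, 0.7, -0.5], 0, -1],
    [[0, 1.0, -0.5], 0, -1]
  ]
}}

```text
time_s: 8.6
position: [0.5175, 0.1561, 0.0726]
tool_rot: [-180.0, -0.0, -3.7]
contact_force: [-0.3, 0.5, -0.1]
width: 0.0002
```

Request:
{"method": "move_arm", "body": {
  "moves": [
    [[0, 0.15, 0], 0, -1],
    [[0, 0.15, 0.2], 0, -1],
    [[0, 0.15, 0.4], 0, -1],
    [[0, 0.15, 0.5], 0, -1],
    [[0, 0.15, 0.5], 0, -1]
  ]
}}

```text
time_s: 9.22
position: [0.516, 0.1427, 0.0209]
tool_rot: [180.0, 0.1, -3.7]
contact_force: [-0.0, 0.2, -0.9]
width: 0.0001
```

```bash
python3 - <<'E'
from h import *
s=manip.read_state();print(s['position'],s['contact_force'])
c=manip.camera('scene');f=cv2.cvtColor(c['frame'],cv2.COLOR_RGB2BGR)
P=s['position']
for i,z in enumerate((0,.025,.05)):
    p=proj(c,P+[0,0,z])[0];print(p.round(1));cv2.circle(f,tuple(int(round(v)) for v in p),0,[(0,0,255),(0,255,0),(255,0,0)][i],-1)
cv2.imwrite('pics/s3.png',cv2.resize(f[110:230,230:390],(800,600),interpolation=cv2.INTER_NEAREST))
E
```

```text
[0.51599046 0.14273465 0.02090454] [-0.02450491  0.1992619  -0.85623939]
[296.2 171.2]
[297.  165.7]
[297.9 160. ]
```

View pics/s3.png

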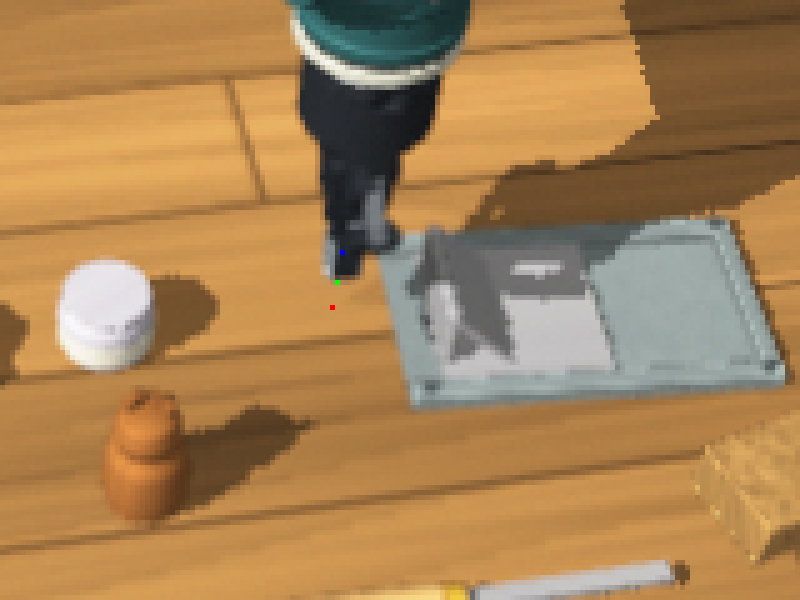

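The scene shows the tip at about (299,166), which is +25 mm above the reported TCP, so the real tip height is about 46 mm. Going down 24 mm more puts the tip at about 22 mm.

Request:
{"method": "move_arm", "body": {
  "moves": [
    [[0, 0, 0.1], 0, -1],
    [[0, 0, 0.2], 0, -1],
    [[0, 0, 0.24], 0, -1],
    [[0, 0, 0.24], 0, -1],
    [[0, 0, 0.24], 0, -1]
  ]
}}

```text
time_s: 9.9
position: [0.5168, 0.1424, -0.0015]
tool_rot: [-180.0, -0.0, -3.7]
contact_force: [-0.7, -0.3, -0.6]
width: 0.0003
```

Request:
{"method": "move_arm", "body": {
  "moves": [
    [[0, -0.15, 0], 0, -1],
    [[0, -0.3, 0], 0, -1],
    [[0, -0.42, 0], 0, -1],
    [[0, -0.54, 0], 0, -1],
    [[0, -0.66, 0], 0, -1]
  ]
}}

```text
time_s: 10.52
position: [0.5211, 0.2089, -0.0018]
tool_rot: [180.0, -0.0, -3.7]
contact_force: [1.8, -3.1, -0.4]
width: 0.0003
```

Request:
{"method": "move_arm", "body": {
  "moves": [
    [[0, -0.1, 0], 0, -1],
    [[0, -0.2, 0], 0, -1],
    [[0, -0.3, 0], 0, -1],
    [[0, -0.4, 0], 0, -1],
    [[0, -0.48, 0], 0, -1]
  ]
}}

```text
time_s: 11.15
position: [0.5241, 0.2568, -0.0018]
tool_rot: [-180.0, -0.0, -3.7]
contact_force: [1.5, -3.1, 1.1]
width: -0.0002
```

Request:
{"method": "move_arm", "body": {
  "moves": [
    [[0, -0.03, 0], 0, -1],
    [[0, -0.06, 0], 0, -1],
    [[0, -0.09, 0], 0, -1],
    [[0, -0.12, 0], 0, -1],
    [[0, -0.15, 0], 0, -1]
  ]
}}

```text
time_s: 11.78
position: [0.525, 0.2712, -0.0018]
tool_rot: [180.0, 0.0, -3.7]
contact_force: [1.9, -3.1, 0.2]
width: -0.0003
```

Request:
{"method": "move_arm", "body": {
  "moves": [
    [[0, -0.02, 0], 0, -1],
    [[0, -0.04, 0], 0, -1],
    [[0, -0.06, 0], 0, -1],
    [[0, -0.08, 0], 0, -1],
    [[0, -0.1, 0], 0, -1]
  ]
}}

```text
time_s: 12.4
position: [0.5257, 0.2808, -0.0018]
tool_rot: [179.9, 0.0, -3.7]
contact_force: [0.3, -19.4, 6.0]
width: 0.0
```

The force rose to 19 N, which looks like the stop. I'll back off, lift and check.

Request:
{"method": "move_arm", "body": {
  "moves": [
    [[0, 0.1, 0], 0, -1],
    [[0, 0.25, 0], 0, -1],
    [[0, 0.3, 0], 0, -1],
    [[0, 0.3, -0.4], 0, -1],
    [[0, 0.3, -0.8], 0, -1]
  ]
}}

```text
time_s: 13.02
position: [0.5234, 0.2507, 0.079]
tool_rot: [180.0, 0.0, -3.8]
contact_force: [0.8, -0.2, -0.4]
width: -0.0001
```

Request:
{"method": "move_arm", "body": {
  "moves": [
    [[-0.3, 0.5, -0.3], 0, -1],
    [[-0.5, 1.0, -0.6], 0, -1],
    [[-0.5, 1.0, -0.8], 0, -1],
    [[-0.5, 1.0, -0.8], 0, -1],
    [[-0.5, 1.0, -0.8], 0, -1]
  ]
}}

```text
time_s: 13.65
position: [0.4673, 0.1551, 0.157]
tool_rot: [180.0, 0.1, -3.7]
contact_force: [0.3, -0.3, -0.5]
width: 0.0003
```

```bash
python3 - <<'E'
from h import *
c,s=look('scene',['lip','square_top','tin'],'s4.png');look('wrist',['lip','tin','gate'],'w4.png')
cv2.imwrite('pics/w4b.png',np.vstack([cv2.resize(cv2.imread('pics/s4.png')[110:210,250:420],(510,300)),cv2.imread('pics/w4.png')[:290,:510]]))
print(s['position'],s['contact_force'])
E
```

```text
scene lip 0.62 [166.8 346.1] [0.5305 0.2953 0.03  ]
scene lip 0.48 [172.3 205.1] [ 0.4838 -0.1306  0.03  ]
scene square_top 0.57 [174.9 162.3] [ 0.4981 -0.2535  0.058 ]
scene tin 0.6 [180.6 250.5] [0.5131 0.0024 0.    ]
wrist lip 0.58 [ 39.9 311.8] [0.5277 0.2948 0.03  ]
wrist tin 0.78 [280.4 283.4] [0.4907 0.0046 0.    ]
wrist gate 0.8 [ 78.1 303.7] [0.5233 0.2621 0.    ]
[0.46727648 0.15511861 0.15703729] [ 0.3210908  -0.29145636 -0.52222849]
```

View pics/w4b.png

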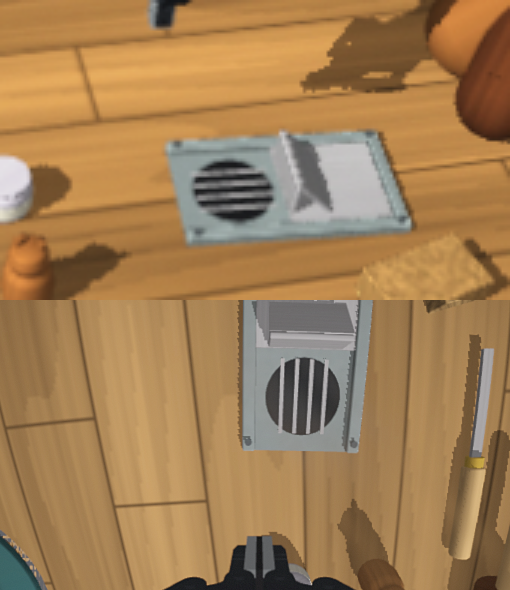

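The gate is fully open: the grille is exposed and the lip moved from y≈0.20 to 0.295. Now to the square button.

Request:
{"method": "move_arm", "body": {
  "moves": [
    [[0.15, 0.4, 0], 0, -1],
    [[0.15, 0.8, 0], 0, -1],
    [[0.15, 1.0, 0], 0, -1],
    [[0.15, 1.0, 0], 0, -1],
    [[0.15, 1.0, 0], 0, -1]
  ]
}}

```text
time_s: 14.68
position: [0.4758, 0.0543, 0.1582]
tool_rot: [-180.0, -0.0, -3.7]
contact_force: [-0.1, 0.6, 0.1]
width: -0.0
```

Request:
{"method": "move_arm", "body": {
  "moves": [
    [[0.15, 0.4, 0], 0, -1],
    [[0.15, 0.8, 0], 0, -1],
    [[0.15, 1.0, 0], 0, -1],
    [[0.15, 1.0, 0], 0, -1],
    [[0.15, 1.0, 0], 0, -1]
  ]
}}

```text
time_s: 15.3
position: [0.4843, -0.0459, 0.1582]
tool_rot: [-180.0, 0.0, -3.7]
contact_force: [-0.3, -0.4, -0.5]
width: -0.0002
```

Request:
{"method": "move_arm", "body": {
  "moves": [
    [[0.15, 0.4, 0], 0, -1],
    [[0.15, 0.8, 0], 0, -1],
    [[0.15, 1.0, 0], 0, -1],
    [[0.15, 1.0, 0], 0, -1],
    [[0.15, 1.0, 0], 0, -1]
  ]
}}

```text
time_s: 15.92
position: [0.4929, -0.1465, 0.1582]
tool_rot: [-180.0, -0.0, -3.7]
contact_force: [0.0, 0.0, 0.4]
width: -0.0
```

```bash
python3 - <<'E'
from h import *
c,s=look('wrist',['square_top','round_top','mushroom_top','bar_top'],'w5.png')
print(s['position'],s['contact_force'])
look('scene',['square_top','round_top','mushroom_top','bar_top']);
E
```

```text
wrist round_top 0.74 [226.7 267.9] [ 0.4993 -0.1908  0.058 ]
wrist mushroom_top 0.81 [168.1 271. ] [ 0.5058 -0.1276  0.058 ]
wrist bar_top 0.7 [320.1 266. ] [ 0.4905 -0.3135  0.058 ]
[ 0.49287896 -0.14650832  0.1581812 ] [0.0368473  0.04089165 0.35109843]
scene square_top 0.39 [176.6 164.3] [ 0.5055 -0.248   0.058 ]
scene square_top 0.34 [172.2 208.6] [ 0.5096 -0.1205  0.058 ]
scene round_top 0.36 [172.3 185.9] [ 0.4993 -0.1855  0.058 ]
scene bar_top 0.46 [174.9 141.9] [ 0.4884 -0.3119  0.058 ]
```

Request:
{"method": "move_arm", "body": {
  "moves": [
    [[0.05, 0.4, 0], 0, -1],
    [[0.09, 0.8, 0], 0, -1],
    [[0.09, 1.0, 0], 0, -1],
    [[0.09, 1.0, 0.2], 0, -1],
    [[0.09, 1.0, 0.4], 0, -1]
  ]
}}

```text
time_s: 17.05
position: [0.4948, -0.2471, 0.1164]
tool_rot: [-180.0, 0.0, -3.7]
contact_force: [-0.8, 0.0, -1.0]
width: -0.0001
```

Request:
{"method": "move_arm", "body": {
  "moves": [
    [[0, 0.06, 0.1], 0, -1],
    [[0, 0.06, 0.25], 0, -1],
    [[0, 0.06, 0.35], 0, -1],
    [[0, 0.06, 0.4], 0, -1],
    [[0, 0.06, 0.4], 0, -1]
  ]
}}

```text
time_s: 17.68
position: [0.4947, -0.2539, 0.0781]
tool_rot: [-180.0, 0.0, -3.7]
contact_force: [-0.3, -0.3, -0.2]
width: -0.0001
```

```bash
python3 - <<'E'
from h import *
s=manip.read_state();print(s['position'],s['contact_force'])
o=[]
for cam,y0,x0 in(('scene',120,100),('wrist',150,170)):
    c=manip.camera(cam);f=cv2.cvtColor(c['frame'],cv2.COLOR_RGB2BGR)
    for P,k in((s['position'],(0,0,255)),(s['position']+[0,0,.026],(0,255,0)),([.495,-.2525,.058],(255,255,0))):
        p=proj(c,P,s)[0];print(cam,p.round(1));cv2.circle(f,tuple(int(round(v)) for v in p),0,k,-1)
    o.append(cv2.resize(f[y0:y0+90,x0:x0+160],(533,300),interpolation=cv2.INTER_NEAREST))
cv2.imwrite('pics/s6.png',np.vstack(o))
E
```

```text
[ 0.49471483 -0.25392579  0.07809386] [-0.29197315 -0.28921106 -0.18845222]
scene [160.9 169.4]
scene [159.3 163.3]
scene [162.6 174.1]
wrist [259.4 225.3]
wrist [259.5 242.2]
wrist [259.7 213. ]
```

View pics/s6.png

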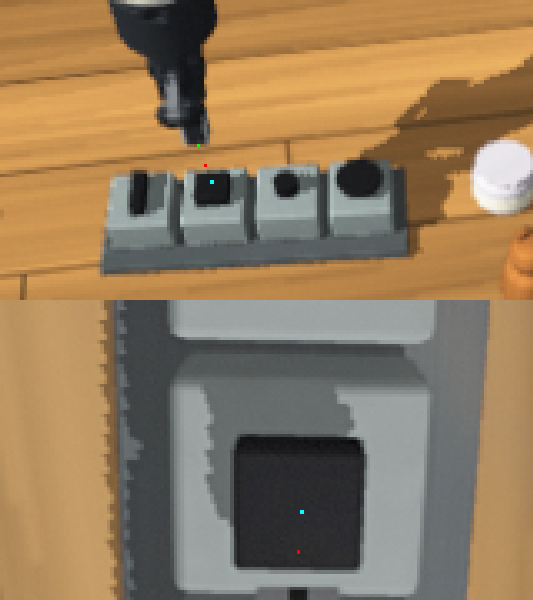

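The fingertips are centred above the square cap, and the tip is still +26 mm above the reported TCP, so I expect contact at reported z ≈ 0.032.

Request:
{"method": "move_arm", "body": {
  "moves": [
    [[0, 0, 0.1], 0, -1],
    [[0, 0, 0.2], 0, -1],
    [[0, 0, 0.3], 0, -1],
    [[0, 0, 0.36], 0, -1],
    [[0, 0, 0.4], 0, -1]
  ]
}}

```text
time_s: 18.4
position: [0.4947, -0.254, 0.0377]
tool_rot: [-180.0, 0.0, -3.7]
contact_force: [0.8, 0.0, -1.0]
width: -0.0
```

Request:
{"method": "move_arm", "body": {
  "moves": [
    [[0, 0, 0.01], 0, -1],
    [[0, 0, 0.02], 0, -1],
    [[0, 0, 0.03], 0, -1],
    [[0, 0, 0.04], 0, -1],
    [[0, 0, 0.05], 0, -1]
  ]
}}

```text
time_s: 19.02
position: [0.4947, -0.254, 0.0332]
tool_rot: [180.0, -0.0, -3.7]
contact_force: [0.9, -0.2, -0.6]
width: 0.0001
```

Request:
{"method": "move_arm", "body": {
  "moves": [
    [[0, 0, 0.01], 0, -1],
    [[0, 0, 0.02], 0, -1],
    [[0, 0, 0.03], 0, -1],
    [[0, 0, 0.03], 0, -1],
    [[0, 0, 0.03], 0, -1]
  ]
}}

```text
time_s: 19.65
position: [0.4947, -0.254, 0.0302]
tool_rot: [180.0, 0.0, -3.7]
contact_force: [0.0, -0.3, -0.6]
width: 0.0003
```

Request:
{"method": "move_arm", "body": {
  "moves": [
    [[0, 0, 0.01], 0, -1],
    [[0, 0, 0.02], 0, -1],
    [[0, 0, 0.03], 0, -1],
    [[0, 0, 0.03], 0, -1],
    [[0, 0, 0.03], 0, -1]
  ]
}}

```text
time_s: 20.27
position: [0.4948, -0.254, 0.0272]
tool_rot: [180.0, -0.0, -3.7]
contact_force: [0.0, -0.2, 0.1]
width: -0.0003
```

Request:
{"method": "move_arm", "body": {
  "moves": [
    [[0, 0, 0.01], 0, -1],
    [[0, 0, 0.02], 0, -1],
    [[0, 0, 0.03], 0, -1],
    [[0, 0, 0.03], 0, -1],
    [[0, 0, 0.03], 0, -1]
  ]
}}

```text
time_s: 20.9
position: [0.4947, -0.254, 0.0242]
tool_rot: [180.0, -0.0, -3.7]
contact_force: [-0.4, -0.3, 0.9]
width: 0.0001
```

Request:
{"method": "move_arm", "body": {
  "moves": [
    [[0, 0, 0.01], 0, -1],
    [[0, 0, 0.02], 0, -1],
    [[0, 0, 0.03], 0, -1],
    [[0, 0, 0.03], 0, -1],
    [[0, 0, 0.03], 0, -1]
  ]
}}

```text
time_s: 21.52
position: [0.4947, -0.254, 0.0213]
tool_rot: [180.0, -0.0, -3.7]
contact_force: [-0.4, 0.5, 2.5]
width: -0.0
```

Contact is at about 2.5 N. I'll keep pressing slowly.

Request:
{"method": "move_arm", "body": {
  "moves": [
    [[0, 0, 0.01], 0, -1],
    [[0, 0, 0.02], 0, -1],
    [[0, 0, 0.03], 0, -1],
    [[0, 0, 0.04], 0, -1],
    [[0, 0, 0.04], 0, -1]
  ]
}}

```text
time_s: 22.15
position: [0.4948, -0.2541, 0.0172]
tool_rot: [180.0, -0.0, -3.7]
contact_force: [-0.5, 0.8, 5.0]
width: -0.0
```

Request:
{"method": "move_arm", "body": {
  "moves": [
    [[0, 0, 0.005], 0, -1],
    [[0, 0, 0.01], 0, -1],
    [[0, 0, 0.015], 0, -1],
    [[0, 0, 0.02], 0, -1],
    [[0, 0, 0.02], 0, -1]
  ]
}}

```text
time_s: 22.78
position: [0.4948, -0.254, 0.0153]
tool_rot: [180.0, -0.0, -3.7]
contact_force: [-0.3, 1.2, 4.5]
width: -0.0
```

Request:
{"method": "move_arm", "body": {
  "moves": [
    [[0, 0, 0.005], 0, -1],
    [[0, 0, 0.01], 0, -1],
    [[0, 0, 0.01], 0, -1],
    [[0, 0, 0.01], 0, -1],
    [[0, 0, 0.01], 0, -1]
  ]
}}

```text
time_s: 23.4
position: [0.4948, -0.254, 0.0143]
tool_rot: [180.0, -0.0, -3.7]
contact_force: [-1.5, -0.1, 5.9]
width: -0.0
```

Request:
{"method": "move_arm", "body": {
  "moves": [
    [[0, 0, 0.005], 0, -1],
    [[0, 0, 0.005], 0, -1],
    [[0, 0, 0.005], 0, -1],
    [[0, 0, 0.005], 0, -1],
    [[0, 0, 0.005], 0, -1]
  ]
}}

```text
time_s: 24.02
position: [0.4948, -0.2541, 0.0139]
tool_rot: [180.0, -0.0, -3.7]
contact_force: [-1.5, 0.9, 7.0]
width: -0.0001
```

Request:
{"method": "move_arm", "body": {
  "moves": [
    [[0, 0, 0.005], 0, -1],
    [[0, 0, 0.005], 0, -1],
    [[0, 0, 0.005], 0, -1],
    [[0, 0, 0.005], 0, -1],
    [[0, 0, 0.005], 0, -1]
  ]
}}

```text
time_s: 24.65
position: [0.4949, -0.2541, 0.0139]
tool_rot: [180.0, -0.0, -3.7]
contact_force: [-3.7, 2.4, 11.2]
width: 0.0002
```

The position has stalled at 0.0139 while the force climbs to 11 N, so the button is fully down. I'll release it and draw clear.

Request:
{"method": "move_arm", "body": {
  "moves": [
    [[0, 0, -0.05], 0, -1],
    [[0, 0, -0.15], 0, -1],
    [[0, 0, -0.4], 0, -1],
    [[0, 0, -0.7], 0, -1],
    [[0, 0, -1.0], 0, -1]
  ]
}}

```text
time_s: 25.28
position: [0.4945, -0.2539, 0.1142]
tool_rot: [-180.0, 0.0, -3.7]
contact_force: [-0.5, 0.8, -0.4]
width: -0.0001
```

Request:
{"method": "move_arm", "body": {
  "moves": [
    [[0, 0, -0.3], 0, -1],
    [[-0.4, 0, -0.6], 0, -1],
    [[-0.8, 0, -0.8], 0, -1],
    [[-0.8, 0, -0.8], 0, -1],
    [[-0.8, 0, -0.8], 0, -1]
  ]
}}

```text
time_s: 25.9
position: [0.415, -0.2488, 0.193]
tool_rot: [-180.0, -0.0, -3.8]
contact_force: [0.4, 0.7, 0.1]
width: -0.0001
```

```bash
python3 - <<'E'
from h import *
s=manip.read_state();print(s['time_s'],s['position'],s['contact_force'],abs(s['qvel']).max())
look('top',['lip','tin','owl','brush','gouge','mallet','sander','glue'],'t9.png');look('scene',['lip','square_top'],'s9.png')
cv2.imwrite('pics/f.png',np.hstack([cv2.imread('pics/s9.png')[110:270,90:430],cv2.imread('pics/t9.png')[110:270,90:430]]))
E
```

```text
25.9 [ 0.41499189 -0.2487583   0.19297547] [0.44111807 0.74180546 0.07577876] 1.344987589481147
top lip 0.85 [219.7 143.8] [0.5227 0.2897 0.03  ]
top tin 0.9 [230.8 244.3] [0.4953 0.0097 0.    ]
top owl 0.56 [191.9 247.8] [ 6.077e-01 -1.000e-04  0.000e+00]
top brush 0.96 [161.  316.5] [ 0.7007 -0.2023  0.    ]
top brush 0.42 [232.8 320.7] [ 0.4897 -0.2079  0.    ]
top gouge 0.83 [152.4 199.8] [0.7259 0.1417 0.    ]
top gouge 0.57 [191.4 244.8] [0.6092 0.0086 0.    ]
top mallet 0.69 [131.1 256.1] [ 0.7922 -0.0245  0.    ]
top sander 0.89 [168.2 117.5] [0.6777 0.3831 0.    ]
top sander 0.61 [194.4 249.1] [ 0.6004 -0.0039  0.    ]
top glue 0.61 [162.4 387.4] [ 0.6975 -0.414   0.    ]
scene lip 0.96 [165.7 343.9] [0.5251 0.29   0.03  ]
scene square_top 0.69 [173.2 206.3] [ 0.5123 -0.1275  0.058 ]
scene square_top 0.58 [207.4 391.4] [0.7163 0.3591 0.058 ]
```

View pics/f.png

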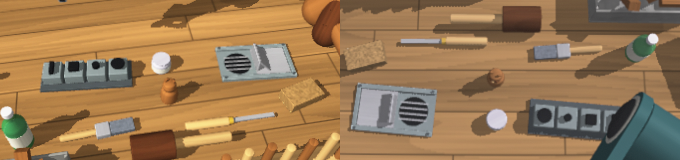

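```bash
python3 -c "
from plant import manip
print(manip.close_job())"
```

```text
the job is handed in; nothing more can be done
None
```

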